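# Close up the test kiln and set its damper

## Robot

A 6-joint arm with a two-finger parallel gripper is mounted at the origin on the work surface. World frame = base frame: x ahead of the robot, y to its left, z up, the work surface at z = 0. Lengths are in m, angles in rad, forces in N, time in s.
With the tool pointing down it reaches from about 0.35 to 1 m from the base axis. Payload 7.1 kg.
Tool frame: the origin (TCP) lies between the finger pads; the fingertips stand 22 mm ahead of it and the grasp point (between the pads) lies 3 mm ahead of it; z points along the fingers, y is the line along which they close (so a half turn about z gives the same grasp; the last joint's range is limited). The gripper opens to 85 mm and grips with 20 to 120 N. Pads are 22 mm wide; open, the fingers measure 114 mm over their backs; the gripper's body (76 mm by 85 mm) begins 54 mm behind the grasp point. The pads swing forward as they close: fully open they stand 13 mm farther back than shut.
Start: joints at [-1.121, 0.423, 1.63, -0, 1.089, -0.019], TCP at [0.282, -0.558, 0.218] pointing down, gripper open.
Joint ranges: [-3, 3], [-0.9, 2.11], [0.09, 2.58], [-1.31, 4.45], [0.11, 2.69], [-2.54, 2.54]. Speed limits (rad/s): [2.39, 2.39, 3.01, 3.14, 3.14, 3.14].

## Interface

Orientations are given as a rotation vector (axis times angle).
In Python, from rig import manip gives the robot as it stands. The module is installed in compiled form; this text tells all that it offers. Calls block until the motion is done:
- manip.move_to(position, orientation): joint-space move of the TCP to a pose.
- manip.servo_line(position, orientation=None, rate=0.15): straight line of the TCP; orientation=None keeps the orientation; rate is the mean speed in m/s.
- manip.set_joints(angles): joint-space move.
- manip.command_gripper(opening, f_grip=None): finger opening in m; f_grip is the grip in N (None keeps the last); returns when the fingers have stopped.
- manip.hold(seconds).
- manip.solve_ik(position, orientation): joint angles nearest the present ones, or None.
- manip.camera(name): name is "scene" or "top"; returns a dict with "image" (480x640x3 uint8, red, green, blue), "fx", "fy", "cx", "cy" (pixels), "k1" (the pictures are not rectified: a ray, as slopes to the right and down, at radius r is drawn at 1 + k1 r^2 times it, then the intrinsics apply), "cam_to_world" (4x4, takes a point from camera to world coordinates). Camera axes: x right, y down, z forward; pixel columns grow to the right and rows downward; lengths in m; the calibration is good to about 2 mm. A picture is of the moment at which its call begins. There is no depth.
A pose or a line that the arm cannot do raises manip.IKError and nothing moves.
- manip.sign_off(): hands the job in; it is judged then, once.
Readings, each from a call of its own:
- manip.get_time(): time.
- manip.get_joint_positions(): joint angles.
- manip.get_joint_vel(): joint speeds.
- manip.get_tau(): joint torques, N m.
- manip.get_position(): TCP position.
- manip.get_ee_rot(): TCP orientation.
- manip.get_contact_force(): force on the tool from outside, world axes, zero at the start.
- manip.get_torque(): the same for the moment, N m.
- manip.get_width(): finger opening in m.
- manip.get_grip_force(): force on a finger pad.
Only numpy, scipy, OpenCV 4.12 (cv2) and the standard library are available. Lean on these libraries where they do the work, as an engineer would, in place of code of your own. Each camera call takes 0.05 s, during which the arm holds its last target. There are 200 camera calls.

## Task

The small test kiln is loaded. Set its lid down gently on the kiln, square and flush with the walls all round, then wind the black handwheel until the damper's red pointer stands at the middle of the green clip on the scale. Leave the bowl in the kiln and everything else on the table where it is.

Things in the scene. Friction and masses are not known exactly. Their poses are not given: they have to be found in the camera images.
- kiln: Fixed bench test kiln on a dark base plate 260 x 455 x 15 mm. Origin on the table under it; x points to its back (away from the robot; turned up to 12 degrees), y to its left, z up. White brick chamber 170 (x) x 210 (y) mm outside, centred at x 0, y +135 mm; walls 30 mm, open mouth 110 x 150 mm, rim at z 150, inner floor at z 45 mm. Handwheel axis at x 0, y -115 mm.
- kiln_mouth (a point): Centre of the kiln's open mouth, at rim height (z 150 mm in the kiln's frame); axes as the kiln's.
- wheel_hub (a point): Point on the handwheel's vertical axis at its rim's mid-height (z 125 mm). Horizontal wheel: round black rim 16 mm thick, its middle on a circle of 72 mm radius; steel hub 36 mm wide, top 13 mm above the rim's middle; three spokes 11 mm thick, 120 degrees apart. No crank handle: pinch the rim from above between spokes and follow the circle, 1.2 to 1.5 rad a grasp.
- handwheel (a joint): Angle of the handwheel (rad), 0 in mid travel, limits +-4.4, growing counterclockwise seen from above. At 0 one spoke points along the kiln's +x; spokes turn with the wheel. Friction needs about 3 N at the rim; it stays where it is left. Geared to the damper: +1 rad moves the pointer 16 mm towards the kiln's +y.
- scale_mid (a point): Middle of the top of the white damper scale, 34 (x) x 190 (y) mm, top 45 mm above the table, with black ticks every 10 mm; it lies behind the wheel. Axes as the kiln's.
- column_foot (a point): Foot of the green column under the wheel: 80 mm wide at the foot, 40 mm from 25 mm up, 32 mm at the top, so there is free space under the rim.
- pointer_tip (a point): Tip of the damper's red pointer, 4 mm wide, just above the scale; it moves along the kiln's y, only through the handwheel.
- green_clip: Green clip fixed on the scale, 30 (x) x 12 (y) x 6 mm, origin on its underside, midway across y, axes as the kiln's. The pointer is right when its tip and this origin have the same y in the kiln's frame. It sits 44 to 58 mm from the middle of the scale, on either side.
- blue_clip: Blue clip of the same kind for another setting, on the other side of the scale. Not wanted now.
- lid: Loose white kiln lid lying flat on the table, slab 170 (x) x 210 (y) x 28 mm, 0.5 to 0.8 kg; origin at the centre of its underside. On top a dark bar handle 14 mm wide (x), 16 mm high, 124 mm long along the lid's y, the bar's middle 73 mm above the origin, 37 mm free under it between its end posts. On the kiln: origin at kiln_mouth, its y along the kiln's y, either way round.
- bowl: Terracotta bowl, 84 mm wide, 50 mm high, standing in the kiln chamber, below the rim. To be left alone.
- tub: Bystander: clear plastic tub with black lid, 110 mm wide, 82 mm high; origin under its centre.
- dish: Bystander: terracotta dish, 120 mm wide, 22 mm high.
- post: Bystander: white kiln post, a cylinder 44 mm wide, 90 mm high, standing.
- mug: Bystander: white mug, 76 mm wide, 85 mm high.
- block0: Bystander: blue block 60 x 130 x 45 mm on a plywood board.
- block1: Bystander: a second blue block of the same size.

How it is judged:
By the outcome, as a careful person would: the job done as asked, in the order asked, and still so for the second after the job is handed in, with the robot touching nothing.
It also fails if it takes over 72 s, if anything falls off the work surface, if the arm or the gripper's body presses on something with over 40 N, if the wrist force passes 120 N, or if a joint passes its speed limit or range.

## Working session

There is one attempt and no reset: what is moved stays moved. The work goes in short steps, each a Python script; the robot and the scene stay as the last script left them, time stands still between calls to the robot, and variables do not carry over. Pictures are saved under pics/ and viewed, at most 10 in all, crops included, and the job is handed in when it is done.

```bash
mkdir -p pics; cat > h.py <<'E'
import numpy as np, cv2
from rig import manip
def snap(n,f):
    c=manip.camera(n); cv2.imwrite(f'pics/{f}.png',c['image'][:,:,::-1]); 
    np.savez(f'pics/{f}.npz',**c); return c
def ray(c,u,v):
    xd,yd=(u-c['cx'])/c['fx'],(v-c['cy'])/c['fy']
    k=float(c['k1']); x,y=xd,yd
    for _ in range(30):
        s=1+k*(x*x+y*y); x,y=xd/s,yd/s
    T=c['cam_to_world']; return T[:3,3],T[:3,:3]@np.array([x,y,1])
def px2w(c,u,v,z):
    o,d=ray(c,u,v); return (o+d*(z-o[2])/d[2])
def w2px(c,p):
    T=c['cam_to_world']; q=T[:3,:3].T@(np.asarray(p)-T[:3,3]); x,y=q[0]/q[2],q[1]/q[2]
    s=1+float(c['k1'])*(x*x+y*y); return np.array([c['fx']*x*s+c['cx'],c['fy']*y*s+c['cy']])
E
python3 - <<'E'
from h import *
for n in('scene','top'):
    c=snap(n,n+'0'); print(n,c['fx'],c['cx'],c['cy'],c['k1'],c['cam_to_world'].round(3).tolist())
print(manip.get_time(),manip.get_ee_rot(),manip.get_contact_force())
E
```

```text
scene 504.4378866319775 327.3053628453295 244.3219311414581 -0.09882702919354198 [[0.402, 0.715, -0.572, 1.261], [0.916, -0.31, 0.255, -0.223], [0.005, -0.626, -0.78, 1.074], [0.0, 0.0, 0.0, 1.0]]
top 578.5512574045492 329.1393063128487 239.846715237809 -0.16048918050115943 [[-0.022, -0.993, 0.116, 0.38], [-1.0, 0.02, -0.012, 0.085], [0.01, -0.116, -0.993, 1.64], [0.0, 0.0, 0.0, 1.0]]
0.1 [-3.05431763e+00 -7.29338976e-01  4.42310117e-04] [ 0.01490965 -0.7061587  -0.50413293]
```

View pics/top0.png

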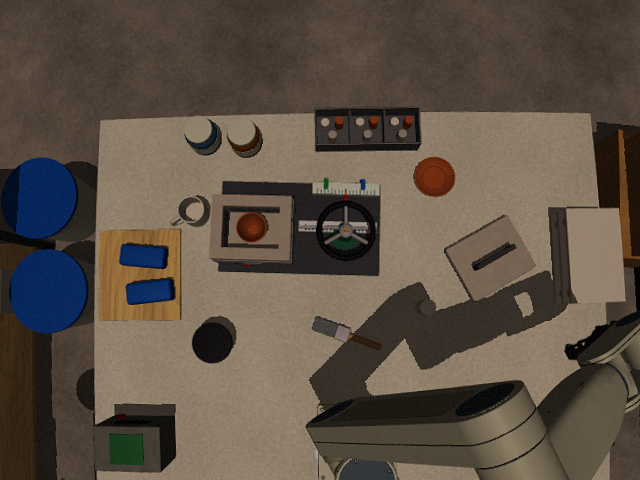

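View pics/scene0.png

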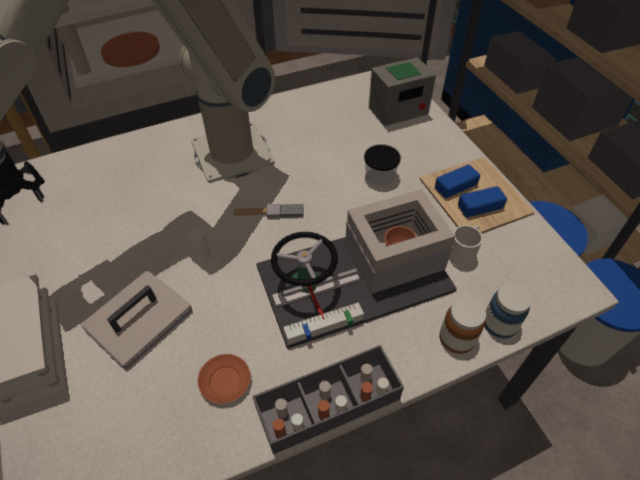

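```bash
python3 - <<'E'
import cv2
a=cv2.imread('pics/top0.png')
cv2.imwrite('pics/k.png',cv2.resize(a[174:284,200:390],None,fx=4.2,fy=4.2,interpolation=cv2.INTER_CUBIC))
cv2.imwrite('pics/l.png',cv2.resize(a[205:305,435:545],None,fx=5,fy=5,interpolation=cv2.INTER_CUBIC))
E
```

```text
(no output)
```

View pics/k.png

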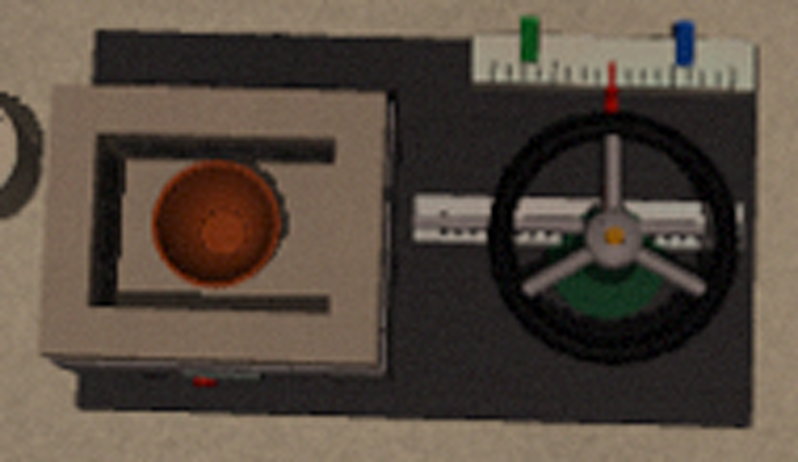

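View pics/l.png

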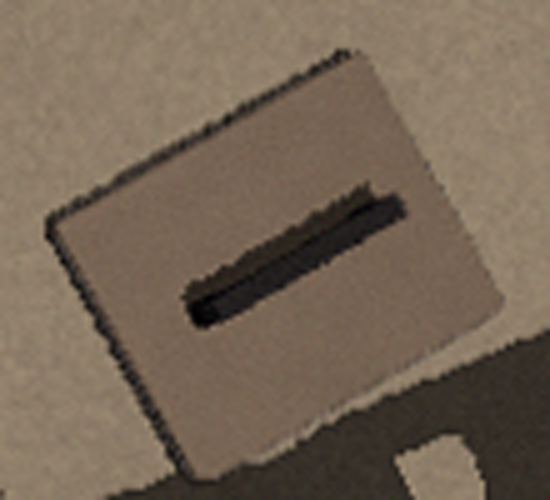

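```bash
cat > fit.py <<'E'
from h import *
from scipy.optimize import least_squares
def fit(c,P,U,x0):
    def tf(q,p): 
        s,co=np.sin(q[2]),np.cos(q[2]); return [q[0]+co*p[0]-s*p[1],q[1]+s*p[0]+co*p[1],p[2]]
    f=lambda q: np.concatenate([w2px(c,tf(q,p))-u for p,u in zip(P,U)])
    r=least_squares(f,x0,loss='soft_l1'); return r.x,r.fun.reshape(-1,2).round(1)
E
python3 - <<'E'
from fit import *
c=dict(np.load('pics/top0.npz'))
K=lambda a:np.array(a)/4.2+[199.6,173.6]
L=lambda a:np.array(a)/5+[434.6,204.6]
P=[(.085,.24,.15),(.085,.03,.15),(-.085,.03,.15),(-.085,.24,.15),(0,-.115,.138),(.13,.2275,.015),(.13,-.2275,.015),(-.13,-.2275,.015),(-.13,.2275,.015),(.055,.21,.15),(-.055,.21,.15)]
U=[K(a) for a in [(53,86),(388,93),(382,360),(42,352),(614,236),(95,30),(757,40),(750,425),(77,407),(97,135),(90,305)]]
q,r=fit(c,P,U,[.7,.1,0]);print('kiln',q,r.tolist())
Pl=[(.085,.105,.028),(.085,-.105,.028),(-.085,-.105,.028),(-.085,.105,.028)]
Ul=[L(a) for a in [(55,228),(360,52),(502,300),(197,480)]]
l,r=fit(c,Pl,Ul,[.6,-.3,.4]);print('lid',l,r.tolist())
print('bar end px pred', [(w2px(c,[l[0]-s*.062*np.sin(l[2]),l[1]+s*.062*np.cos(l[2]),.081])-434.6*np.array([1,0])-204.6*np.array([0,1]))*5 for s in(1,-1)])
R=np.array([[np.cos(q[2]),np.sin(q[2])],[-np.sin(q[2]),np.cos(q[2])]])
for n,u,z in [('g',(530,39),.048),('b',(684.5,43),.048),('tip',(611.5,64),.048),('scale',(614,64),.045)]:
    print(n,R@(px2w(c,*K(u),z)[:2]-q[:2]))
print(manip.get_position())
E
```

```text
kiln [ 0.59454828  0.13718627 -0.01877393] [[-1.5, -0.7], [-1.7, -2.7], [-0.6, -1.6], [-0.4, 0.4], [-0.1, -4.1], [2.2, 6.4], [3.1, 3.7], [6.0, 2.8], [4.7, 7.3], [-1.0, -1.2], [-0.2, 0.1]]
lid [ 0.50920872 -0.39266425  0.48504205] [[-1.1, -1.0], [-0.3, -1.1], [0.9, 0.8], [0.4, 1.2]]
bar end px pred [array([213.3186195 , 310.60904316]), array([401.00497582, 201.27229338])]
g [ 0.13426453 -0.06356332]
b [ 0.13153528 -0.16688772]
tip [ 0.11719214 -0.11792609]
scale [ 0.11781448 -0.11971575]
[ 0.28218298 -0.55707365  0.21751344]
```

```bash
python3 - <<'E'
from fit import *
c=dict(np.load('pics/top0.npz'))
print(c['fx'],c['fy'],c['cx'],c['cy'],c['k1'],c['cam_to_world'])
K=lambda a:np.array(a)/4.2+[199.6,173.6]
P=[(.085,.24,.15),(.085,.03,.15),(-.085,.03,.15),(-.085,.24,.15)]
U=[K(a) for a in [(53,86),(388,93),(382,360),(42,352)]]
print(fit(c,P,U,[.7,.1,0]))
P=[(.13,.2275,.015),(.13,-.2275,.015),(-.13,-.2275,.015),(-.13,.2275,.015)]
U=[K(a) for a in [(95,30),(757,40),(750,425),(77,407)]]
print(fit(c,P,U,[.7,.1,0]))
print(px2w(c,*K((614,236)),.138))
s=dict(np.load('pics/scene0.npz'))
# scene: rim corners, base corners
P=[(-.085,.03,.15),(-.085,.24,.15),(.085,.24,.15),(.085,.03,.15)]
U=np.array([(347,210),(406,193),(452,235),(377,262)],float)
print(fit(s,P,U,[.6,.1,0]))
P=[(.13,.2275,.015),(.13,-.2275,.015),(-.13,-.2275,.015)]
U=np.array([(454,287),(291,342),(258,264)],float)
print(fit(s,P,U,[.6,.1,0]))
print(px2w(s,305,256,.138))
P=[(.085,.105,.028),(.085,-.105,.028),(-.085,-.105,.028),(-.085,.105,.028)]
U=np.array([(191,309),(125,361),(83,321),(150,273)],float)
print(fit(s,P,U,[.5,-.4,.48]))
E
```

```text
578.5512574045492 578.5512574045492 329.1393063128487 239.846715237809 -0.16048918050115943 [[-0.02175931 -0.99300277  0.11606911  0.38048483]
 [-0.99971308  0.02044812 -0.01247562  0.08521157]
 [ 0.01001493 -0.11630727 -0.99316279  1.63956605]
 [ 0.          0.          0.          1.        ]]
(array([ 0.588643  ,  0.13454978, -0.04012429]), array([[ 0.2, -0.4],
       [ 0. , -0.7],
       [-0.3,  0.4],
       [ 0. ,  0.7]]))
(array([ 0.60928689,  0.1484416 , -0.04353724]), array([[-0.5, -0.4],
       [ 0.1,  0.7],
       [ 0.8, -0.4],
       [-0.3,  0.1]]))
[0.5815913 0.0221563 0.138    ]
(array([ 0.59066163,  0.12910571, -0.00432166]), array([[-2.3,  1.7],
       [12.2, -4.7],
       [ 1.5, -0.5],
       [-1.3,  0.2]]))
(array([ 0.60591245,  0.15345449, -0.03501416]), array([[ 5.5, -0.8],
       [-0.8,  4. ],
       [-0.3, -1.5]]))
[0.586116   0.02041962 0.138     ]
(array([ 0.50840612, -0.39024116,  0.45374168]), array([[ 2.2, -3.6],
       [-1.7,  3.7],
       [-0.7,  0.7],
       [ 0.7, -4.4]]))
```

```bash
cat >> h.py <<'E'
def rot(a): return np.pi*np.array([np.cos(a/2),np.sin(a/2),0])
def st(s=''): print(s,'t',round(manip.get_time(),2),'p',manip.get_position().round(4),'F',np.round(manip.get_contact_force(),1),'w',round(manip.get_width(),4),'g',round(manip.get_grip_force(),1))
E
python3 - <<'E'
from h import *
x,y,a=.5092,-.3925,.48+np.pi/2
manip.command_gripper(.07,60)
manip.move_to([x,y,.17],rot(a)); st()
manip.servo_line([x,y,.076],rate=.12); st()
manip.command_gripper(0,60); st('grip')
print(manip.get_torque())
manip.servo_line([x,y,.10],rate=.05); st('lift'); print(manip.get_torque())
manip.servo_line([x,y,.33],rate=.2)
A=-.042+np.pi/2
manip.move_to([.5927,.2709,.33],rot(A)); st()
manip.servo_line([.5927,.2709,.25],rate=.12); manip.hold(.3); st(); print(manip.get_joint_positions())
a_=snap('top','top1')['image'];b=snap('scene','scene1')['image']
A1=cv2.resize(a_[160:290,190:400],(800,495),interpolation=cv2.INTER_CUBIC)
cv2.imwrite('pics/t1.png',A1[:,:,::-1])
cv2.imwrite('pics/s1.png',cv2.resize(b[130:370,230:550],(800,600),interpolation=cv2.INTER_CUBIC)[:,:,::-1])
E
```

```text
t 1.51 p [ 0.5089 -0.393   0.1702] F [-0.7  0.5  0. ] w 0.0701 g 0.0
 t 2.44 p [ 0.5096 -0.393   0.0767] F [ 0.7 -0.2  1.8] w 0.0702 g 0.0
grip t 3.11 p [ 0.5092 -0.3925  0.076 ] F [-0.1  1.  -0.5] w -0.0003 g 0.0
[-0.05743008 -0.05110271  0.03021699]
lift t 3.74 p [ 0.5092 -0.3925  0.1002] F [0.2 0.9 0.2] w 0.0001 g 0.0
[-0.00636051  0.02803043  0.00399149]
 t 7.42 p [0.593  0.2702 0.33  ] F [ 0.6 -1.1 -1.1] w 0.0002 g 0.0
 t 8.53 p [0.5929 0.271  0.2507] F [-0.5  0.5 -0.3] w -0.0001 g 0.0
[ 4.10499518e-01  4.29758607e-01  1.53934587e+00 -1.85857281e-05
  1.17138695e+00  4.52427256e-01]
```

View pics/s1.png

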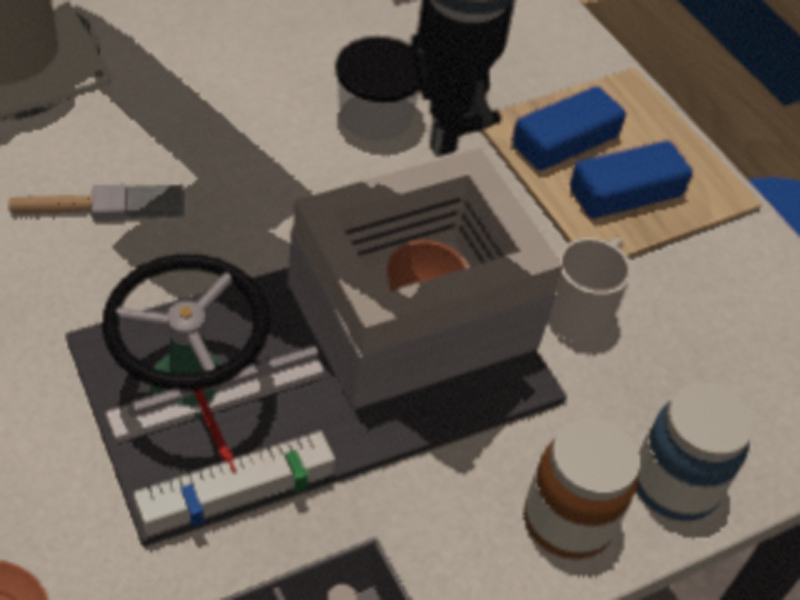

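View pics/t1.png

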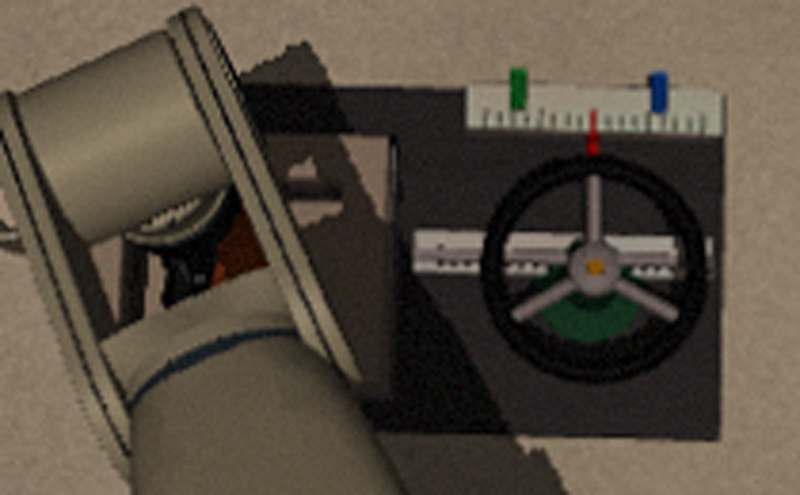

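The fingers closed on nothing: the width reads 0, so the lid is not held. In the scene picture the fingertips show at about (406,190), near the kiln's front-left corner instead of over the mouth. I'll check the projection against the known TCP.

```bash
python3 - <<'E'
from h import *
s=dict(np.load('pics/scene1.npz'));c=dict(np.load('pics/top1.npz'))
p=manip.get_position(); print(p,manip.get_ee_rot(),manip.get_joint_positions())
tip=p-[0,0,.022]
print('scene tip px',w2px(s,tip),'top tip',w2px(c,tip),'crop top',(w2px(c,tip)-[190,160])*800/210)
print('scene mouth',w2px(s,[.593,.271,.15]),'lid',w2px(s,[.509,-.3925,.081]))
for n in('scene','top'):
    d=dict(np.load(f'pics/{n}0.npz')); T=d['cam_to_world'];print(n,np.abs(T-dict(np.load(f'pics/{n}1.npz'))['cam_to_world']).max(), np.abs(T[:3,:3].T@T[:3,:3]-np.eye(3)).max(),np.linalg.det(T[:3,:3]))
x,y=.5092,-.3925
im=s['image']; cv2.imwrite('pics/lid1.png',cv2.resize(im[230:420,50:290],(760,600),interpolation=cv2.INTER_CUBIC)[:,:,::-1])
for z in (.05,.1,.15,.2,.25,.3): print(z, px2w(s,406,190,z))
E
```

```text
[0.59279397 0.27096322 0.25037617] [2.26735007e+00 2.17427732e+00 8.05384177e-04] [ 4.10483958e-01  4.30065040e-01  1.53961757e+00 -8.91863641e-06
  1.17136036e+00  4.52390594e-01]
scene tip px [405.0484741  200.24768545] top tip [246.35291107 222.47820071] crop top [214.67775644 238.01219318]
scene mouth [401.14475516 222.55915134] lid [130.22730886 302.39589031]
scene 0.0 5.551115123125783e-16 0.9999999999999993
top 0.0 2.220446049250313e-16 0.9999999999999999
0.05 [0.41737093 0.39773682 0.05      ]
0.1 [0.45856956 0.36740497 0.1       ]
0.15 [0.4997682  0.33707312 0.15      ]
0.2 [0.54096683 0.30674127 0.2       ]
0.25 [0.58216546 0.27640942 0.25      ]
0.3 [0.6233641  0.24607756 0.3       ]
```

View pics/lid1.png

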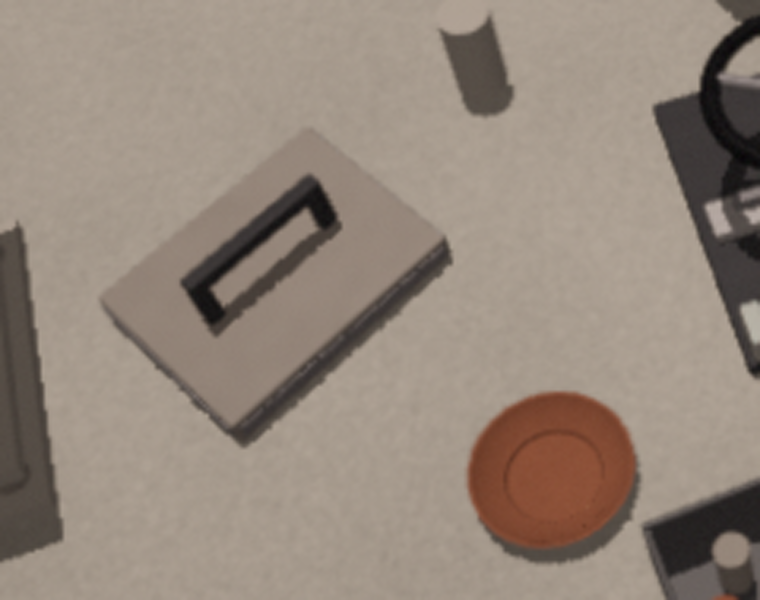

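The lid's bar shows mid (129,303) in the scene, against a predicted (130,302), so its position is right and the gripper's height or pose is suspect. I'll go back over the lid and look once at the open gripper there.

```bash
python3 - <<'E'
from h import *
s0=dict(np.load('pics/scene0.npz'));s1=dict(np.load('pics/scene1.npz'))
d=np.abs(s0['image'][265:365,78:195].astype(int)-s1['image'][265:365,78:195]).max(2);print('lid diff',(d>40).sum())
x,y=.5092,-.3925
manip.servo_line([.5927,.2709,.30],rate=.25)
manip.move_to([x,y,.17],rot(.48+np.pi/2))
manip.command_gripper(.07)
manip.servo_line([x,y,.12],rate=.12);manip.hold(.2);st()
s=snap('scene','scene2');t=snap('top','top2')
z=lambda im,x0,y0,w,h,W,H:cv2.resize(im[y0:y0+h,x0:x0+w],(W,H),interpolation=cv2.INTER_CUBIC)
C=np.zeros((600,800,3),np.uint8)
C[:,:400]=z(s['image'],60,190,160,240,400,600)
C[:300,400:]=z(t['image'],430,180,133,100,400,300)
C[300:,400:]=z(s1['image'],365,120,120,90,400,300)
cv2.imwrite('pics/c2.png',C[:,:,::-1])
print(w2px(s,[x,y,.098]),(w2px(s,[x,y,.098])-[60,190])*2.5)
E
```

```text
lid diff 2024
 t 12.83 p [ 0.5097 -0.3929  0.121 ] F [-0.1 -1.4  0.7] w 0.0703 g 0.0
[128.03685873 298.5272054 ] [170.09214681 271.31801351]
```

View pics/c2.png

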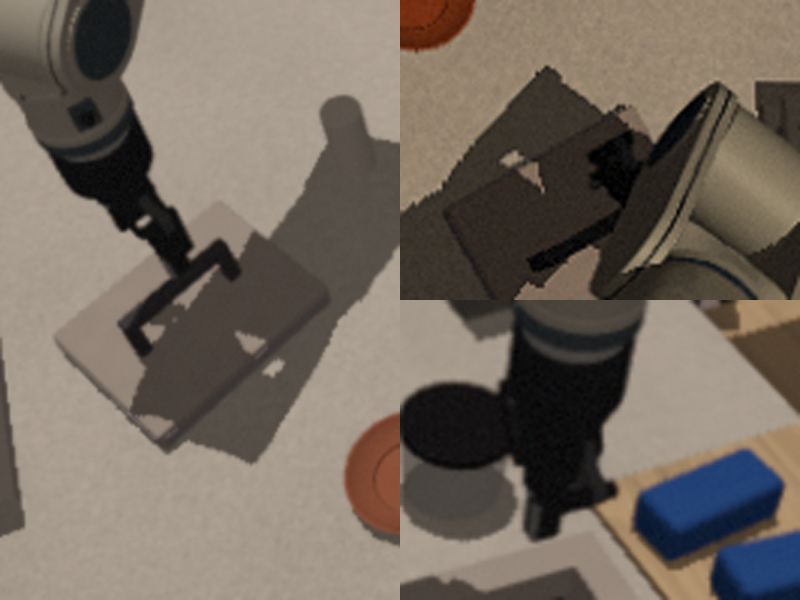

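The composite shows the fingertips in the scene at about (134,297) and (110,280), mid (122,288). I predicted mid (128,298), so something is off by about 25 mm or the tool is tilted. I'll overlay the predicted finger points to find out which.

```bash
python3 - <<'E'
from h import *
from scipy.spatial.transform import Rotation as Ro
p=manip.get_position(); R=Ro.from_rotvec(manip.get_ee_rot()).as_matrix(); print(p,R.round(3).tolist(),manip.get_joint_positions().round(3))
C=np.zeros((600,800,3),np.uint8)
for f,x0,y0,w,h,X in (('scene2',70,175,100,150,0),('top2',450,165,100,150,400)):
    c=dict(np.load(f'pics/{f}.npz')); k=4
    im=cv2.resize(c['image'][y0:y0+h,x0:x0+w],None,fx=k,fy=k,interpolation=cv2.INTER_CUBIC)
    im=np.clip(im.astype(float)*1.8,0,255).astype(np.uint8)
    for pt,col in [((0,0,-.15),(255,0,255)),((0,0,-.1),(255,0,255)),((0,0,-.05),(255,0,255)),((0,0,0),(255,0,255)),((0,.035,.022),(0,255,0)),((0,-.035,.022),(255,255,0)),((0,0,.022),(255,0,0))]:
        u=(w2px(c,p+R@np.array(pt))-[x0,y0]+.5)*k; cv2.circle(im,tuple(int(v) for v in u),3,col,-1); print(f,pt,u.round())
    C[:,X:X+400]=im
cv2.imwrite('pics/o2.png',C[:,:,::-1])
s=dict(np.load('pics/scene0.npz'))
for d in(.0425,-.0425): print('start tips',w2px(s,[.282+d*.452,-.557-d*.892,.205]))
E
```

```text
[ 0.50957363 -0.39280344  0.12078765] [[-0.462, 0.887, 0.001], [0.887, 0.462, -0.001], [-0.001, 0.001, -1.0]] [-0.675  0.565  1.649  0.     0.926 -1.155]
scene2 (0, 0, -0.15) [132. 314.]
scene2 (0, 0, -0.1) [164. 371.]
scene2 (0, 0, -0.05) [194. 425.]
scene2 (0, 0, 0) [222. 475.]
scene2 (0, 0.035, 0.022) [271. 529.]
scene2 (0, -0.035, 0.022) [197. 464.]
scene2 (0, 0, 0.022) [233. 496.]
top2 (0, 0, -0.15) [278. 337.]
top2 (0, 0, -0.1) [252. 345.]
top2 (0, 0, -0.05) [227. 352.]
top2 (0, 0, 0) [204. 359.]
top2 (0, 0.035, 0.022) [169. 317.]
top2 (0, -0.035, 0.022) [220. 407.]
top2 (0, 0, 0.022) [195. 362.]
start tips [ 15.43707952 232.59648597]
start tips [ 46.38432507 211.70159507]
```

View pics/o2.png

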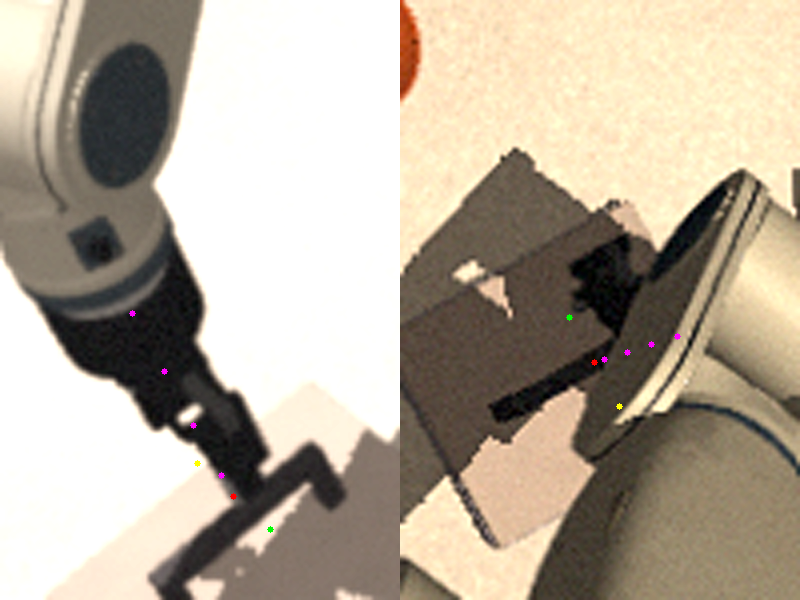

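The overlay shows the fingertips about 25–30 mm higher than the nominal offsets say. That fits them closing just above the bar. I'll find the true height by touch, lowering the open fingers with a force check onto the lid's top beside the bar.

```bash
python3 - <<'E'
from h import *
x,y=.5092,-.3925
manip.command_gripper(.05,40)
manip.servo_line([x,y,.066],rate=.12)
f0=manip.get_contact_force()[2]; z=.066
while z>.012:
    z-=.004; manip.servo_line([x,y,z],rate=.05)
    f=manip.get_contact_force()-[0,0,f0]
    if f[2]>4 or np.linalg.norm(f[:2])>8: break
st('stop'); print(z,manip.get_torque())
E
```

```text
stop t 17.37 p [ 0.5097 -0.3929  0.0119] F [-3.8  2.9 16.8] w 0.0498 g 8.1
0.009999999999999974 [ 0.44911311  0.67222069 -0.01253291]
```

```bash
python3 - <<'E'
from h import *
x,y=.5092,-.3925
manip.servo_line([x,y,.032],rate=.1); st()
manip.command_gripper(0,60); st('grip'); print(manip.get_torque())
if manip.get_width()>.008:
    manip.servo_line([x,y,.05],rate=.06); manip.hold(.2); st('lift'); print(manip.get_torque())
E
```

```text
t 17.73 p [ 0.5097 -0.3929  0.0328] F [-0.4  0.5  0.1] w 0.0502 g 0.0
grip t 18.15 p [ 0.5087 -0.3924  0.0316] F [-2.6 -0.7  0. ] w 0.0128 g 59.1
[-0.10231227  0.29052115  0.05398552]
lift t 18.8 p [ 0.509  -0.3923  0.0497] F [ 0.6 -0.6 -5.2] w 0.0135 g 58.4
[ 0.0471919   0.00271352 -0.0139512 ]
```

```bash
python3 - <<'E'
from h import *
x,y=.5092,-.3925
manip.servo_line([x,y,.28],rate=.2)
a=-.042; X,Y=.5927,.2709
manip.move_to([X,Y,.28],rot(a+np.pi/2)); 
manip.servo_line([X,Y,.2066],rate=.1); manip.hold(.3); st(); print(manip.get_torque())
s=snap('scene','scene3');t=snap('top','top3')
Rz=np.array([[np.cos(a),-np.sin(a)],[np.sin(a),np.cos(a)]])
C=np.zeros((600,800,3),np.uint8)
for c,x0,y0,w,h,k,Xo in ((s,335,160,130,150,4,0),(t,200,170,70,150,4,520)):
    im=cv2.resize(c['image'][y0:y0+h,x0:x0+w],None,fx=k,fy=k,interpolation=cv2.INTER_CUBIC)
    im=np.clip(im.astype(float)*1.3,0,255).astype(np.uint8)
    for z,col in ((.203,(255,0,0)),(.15,(0,255,0))):
        for sx,sy in ((1,1),(1,-1),(-1,-1),(-1,1)):
            q=np.r_[[X,Y]+Rz@[sx*.085,sy*.105],z]; u=(w2px(c,q)-[x0,y0]+.5)*k
            print(z,sx,sy,u.round()+[Xo,0]); cv2.circle(im,tuple(int(v) for v in u),2,col,-1)
    C[:,Xo:Xo+w*k]=im[:,:800-Xo]
cv2.imwrite('pics/o3.png',C[:,:,::-1])
E
```

```text
t 23.66 p [0.5929 0.271  0.2072] F [ 0.2 -0.2 -5.5] w 0.0135 g 58.4
[ 0.03462185 -0.01905208  0.04189926]
0.203 1 1 [504. 246.]
0.203 1 -1 [176. 348.]
0.203 -1 -1 [ 57. 142.]
0.203 -1 1 [365.  56.]
0.15 1 1 [486. 305.]
0.15 1 -1 [168. 406.]
0.15 -1 -1 [ 54. 201.]
0.15 -1 1 [352. 116.]
0.203 1 1 [554.  82.]
0.203 1 -1 [884.  88.]
0.203 -1 -1 [876. 357.]
0.203 -1 1 [541. 349.]
0.15 1 1 [570.  99.]
0.15 1 -1 [888. 104.]
0.15 -1 -1 [881. 363.]
0.15 -1 1 [558. 356.]
```

View pics/o3.png

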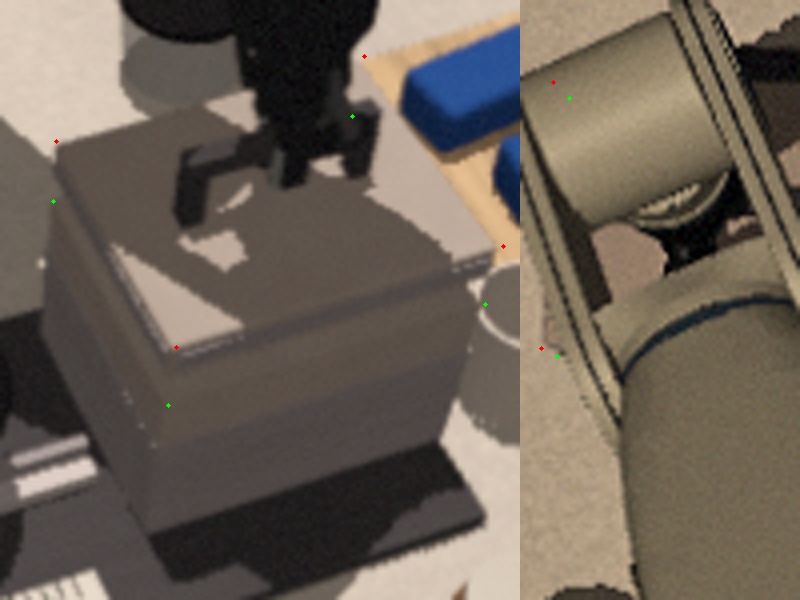

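Lid top corners in the scene crop are near (58,146), (172,350) and (492,253). The kiln's own edges show nearly the same shift from prediction, so the lid is within about 2 mm of where it should be. I'll refine that with an edge fit of lid against rim in the same camera.

```bash
cat > edge.py <<'E'
from fit import *
def edgefit(c,hx,hy,off,z,x0,edges,rad=5,it=4):
    g=cv2.GaussianBlur(c['image'],(0,0),.8).astype(np.float32)
    q=np.array(x0,float); C=[(hx,hy),(hx,-hy),(-hx,-hy),(-hx,hy)]
    def tf(q,p): 
        s,co=np.sin(q[2]),np.cos(q[2]); p=(p[0]+off[0],p[1]+off[1]); return [q[0]+co*p[0]-s*p[1],q[1]+s*p[0]+co*p[1],z]
    for i in range(it):
        r=rad if i<2 else 2.5; D=[]
        for e in edges:
            a,b=np.array(C[e]),np.array(C[(e+1)%4]); 
            for t in np.linspace(.06,.94,30):
                p=a+(b-a)*t; u=w2px(c,tf(q,p)); d=w2px(c,tf(q,a+(b-a)*(t+.02)))-u; n=np.array([-d[1],d[0]])/np.hypot(*d)
                k=np.arange(-r-.5,r+.51,.25); m=(u+np.outer(k,n)).astype(np.float32)
                v=np.stack([cv2.remap(g[:,:,j],m[:,:1],m[:,1:],cv2.INTER_LINEAR)[:,0] for j in range(3)],1)
                gr=np.abs(v[4:]-v[:-4]).sum(1); j=gr.argmax()
                if gr[j]>25: D.append((e,p,u+k[j+2]*n,n))
        f=lambda q:np.array([(w2px(c,tf(q,p))-u)@n for _,p,u,n in D])
        q=least_squares(f,q,loss='soft_l1',f_scale=.4).x
    r=f(q); return q,{e:(sum(d[0]==e for d in D),round(float(np.median(np.abs(r[[d[0]==e for d in D]]))),2)) for e in edges}
E
python3 - <<'E'
from edge import *
L=lambda f:dict(np.load(f'pics/{f}.npz'))
s0,s3,t0=L('scene0'),L('scene3'),L('top0')
U=[np.array(p)/4+[334.5,159.5] for p in [(492,253),(172,350),(58,146)]]
l0,r=fit(s3,[(.085,.105,.203),(.085,-.105,.203),(-.085,-.105,.203)],U,[.59,.27,-.04]); print('lid clicks',l0,r.tolist())
for E in ([0,1],[0,1,2],[0,1,2,3]): print('lid edge',E,edgefit(s3,.085,.105,(0,0),.203,l0,E))
for n,s in (('s0',s0),('t0',t0),('s1',L('scene1'))):
  for E in ([0,1],[0,1,2],[0,1,2,3]):
    q,i=edgefit(s,.085,.105,(0,.135),.15,[.588,.135,-.041],E); print('kiln',n,E,'mouth',q[0]-.135*np.sin(q[2]),q[1]+.135*np.cos(q[2]),q[2],i)
E
```

```text
lid clicks [ 0.5950646   0.26787282 -0.05348504] [[2.3, -0.1], [-0.3, 0.4], [-0.8, -0.5]]
lid edge [0, 1] (array([ 0.59254985,  0.26830414, -0.03931444]), {0: (10, 0.17), 1: (16, 0.21)})
lid edge [0, 1, 2] (array([ 0.59350492,  0.26825839, -0.03332406]), {0: (9, 0.48), 1: (16, 0.24), 2: (15, 0.27)})
lid edge [0, 1, 2, 3] (array([ 0.59332111,  0.26820597, -0.02852608]), {0: (9, 0.43), 1: (16, 0.15), 2: (14, 0.25), 3: (16, 0.49)})
kiln s0 [0, 1] mouth 0.5917032662958464 0.2688017981983603 -0.04527206466609999 {0: (30, 0.22), 1: (30, 0.21)}
kiln s0 [0, 1, 2] mouth 0.5916030643304091 0.2687745013142331 -0.04460717111025514 {0: (30, 0.21), 1: (30, 0.25), 2: (0, nan)}
kiln s0 [0, 1, 2, 3] mouth 0.5917903280769498 0.26921654628307967 -0.04867800525981054 {0: (30, 0.14), 1: (30, 0.15), 2: (0, nan), 3: (9, 2.68)}
kiln t0 [0, 1] mouth 0.593497692417738 0.2715983599955699 -0.042627725487631496 {0: (28, 0.24), 1: (30, 0.26)}
kiln t0 [0, 1, 2] mouth 0.5940946084891647 0.2715598853043426 -0.04326776593717059 {0: (29, 0.24), 1: (30, 0.27), 2: (30, 0.26)}
kiln t0 [0, 1, 2, 3] mouth 0.5941201839330766 0.27204044719898457 -0.04157732211033242 {0: (28, 0.27), 1: (30, 0.26), 2: (30, 0.23), 3: (29, 0.25)}
kiln s1 [0, 1] mouth 0.591157090449901 0.2666404652075035 -0.011089188325497025 {0: (8, 0.88), 1: (15, 0.25)}
kiln s1 [0, 1, 2] mouth 0.5899506958506946 0.2663800737776536 -0.004592886589242145 {0: (8, 1.37), 1: (15, 0.26), 2: (18, 0.26)}
kiln s1 [0, 1, 2, 3] mouth 0.5904728668658326 0.2831361129184464 -0.0033061150040309796 {0: (9, 1.57), 1: (9, 2.09), 2: (18, 0.5), 3: (30, 0.16)}
  return _methods._mean(a, axis=axis, dtype=dtype,
  ret = ret.dtype.type(ret / rcount)
```

Lid and rim agree to within 1 mm and 0.006 rad in the same camera. I'll set the lid down with a force check.

```bash
python3 - <<'E'
from h import *
X,Y,a=.5922,.2714,-.0445; o=rot(a+np.pi/2)
manip.servo_line([X,Y,.188],o,rate=.05); manip.hold(.2)
f0=manip.get_contact_force()[2]; z=.188
while z>.174:
    z-=.001; manip.servo_line([X,Y,z],rate=.02)
    if manip.get_contact_force()[2]>f0+3: break
manip.hold(.2); st('down'); print(z,f0,manip.get_torque())
manip.command_gripper(.04); st('open')
manip.servo_line([X,Y,.30],rate=.2); st()
s=snap('scene','scene4');t=snap('top','top4')
from edge import *
for n,c in(('s',s),('t',t)): print(n,edgefit(c,.085,.105,(0,0),.178,[.5922,.2695,-.044],[0,1],rad=4))
E
```

```text
down t 26.43 p [0.5924 0.2715 0.1815] F [-1.9 -1.8  3.1] w 0.0132 g 59.3
0.181 -4.501532241254692 [-0.15087493  0.38257989  0.02897744]
open t 26.81 p [0.5924 0.2715 0.181 ] F [-0.2 -0.4  0.1] w 0.0401 g 0.0
 t 27.55 p [0.5916 0.2711 0.2989] F [-0.4  0.4 -0.4] w 0.0402 g 0.0
s (array([0.58933145, 0.26578571, 0.0026725 ]), {0: (10, 1.22), 1: (16, 0.5)})
t (array([ 0.59253704,  0.26934799, -0.01404408]), {0: (14, 0.2), 1: (11, 0.05)})
```

```bash
cat > w.py <<'E'
from edge import *
A=-.0425; HUB=np.array([.583,.0215]); Rk=np.array([[np.cos(A),-np.sin(A)],[np.sin(A),np.cos(A)]]); KO=HUB+Rk@[0,.115]
def tipclip(c):
    im=c['image'].astype(int); r,g,b=im[:,:,0],im[:,:,1],im[:,:,2]; out=[]
    for m,z,lo,hi in(((r>70)&(r>2*g)&(r>2*b),.048,.095,.135),((g>50)&(g>1.6*r)&(g>1.3*b),.05,.11,.165)):
        q=[]
        for v,u in zip(*np.nonzero(m)):
            p=Rk.T@(px2w(c,u,v,z)[:2]-KO)
            if lo<p[0]<hi and -.22<p[1]<0: q.append(p)
        q=np.array(q).reshape(-1,2); out.append((len(q),np.median(q[:,1]) if len(q) else None, (q[:,1].min()+q[:,1].max())/2 if len(q) else None))
    return out
def pose(phi,r=.072): # kiln-frame angle
    p=HUB+Rk@(r*np.array([np.cos(phi),np.sin(phi)])); return p,rot(A+phi-np.pi+np.pi/2)
ZG=.086
def grasp(phi,up=.15):
    p,o=pose(phi); manip.command_gripper(.045,30)
    manip.move_to([*p,up],o); manip.servo_line([*p,ZG],rate=.12); f=manip.get_contact_force(); st('at')
    if f[2]>6: raise SystemExit('touch')
    manip.command_gripper(0,30); st('grip')
def turn(phi,d):
    n=max(1,int(np.ceil(abs(d)/.12))); F=[]
    for i in range(1,n+1):
        p,o=pose(phi+d*i/n); manip.servo_line([*p,ZG],o,rate=.06); F.append(manip.get_contact_force())
    print('maxF',np.abs(F).max(0).round(1))
def release(up=.15):
    p=manip.get_position(); manip.command_gripper(.045); manip.servo_line([p[0],p[1],up],rate=.2)
E
python3 - <<'E'
from w import *
for f in('top0','scene0','top4','scene4'): print(f,tipclip(dict(np.load(f'pics/{f}.npz'))))
p,o=pose(np.pi); manip.command_gripper(.045,30); manip.move_to([*p,.30],o)
grasp(np.pi)
w=manip.get_width()
if .010<w<.025:
    turn(np.pi,.3); st()
    for n in('top','scene'):
        c=snap(n,n+'5'); print(n,tipclip(c)); print(edgefit(c,.085,.105,(0,0),.178,[.5922,.2695,-.044],[0,1],rad=4))
E
```

```text
top0 [(21, np.float64(-0.11378858096909057), np.float64(-0.1138835355845466)), (42, np.float64(-0.05845180693713894), np.float64(-0.05844529244356403))]
scene0 [(28, np.float64(-0.1168383382690626), np.float64(-0.11745506587615917)), (44, np.float64(-0.06126319123470176), np.float64(-0.06120618600765518))]
top4 [(21, np.float64(-0.11378858096909057), np.float64(-0.1138835355845466)), (43, np.float64(-0.057392041975311565), np.float64(-0.05844529244356403))]
scene4 [(28, np.float64(-0.11719665463795267), np.float64(-0.11745506587615917)), (44, np.float64(-0.06126319123470176), np.float64(-0.06120618600765518))]
at t 30.44 p [0.512  0.0246 0.087 ] F [-0.  -0.1  1.4] w 0.0449 g 0.0
grip t 30.82 p [0.508  0.0246 0.0864] F [-10.7  -0.1   9.7] w 0.0157 g 28.8
maxF [11.1  4.3  9.8]
 t 31.62 p [0.5105 0.0025 0.0864] F [-9.8 -4.3  9.7] w 0.0157 g 28.8
top [(25, np.float64(-0.11079376801884926), np.float64(-0.10968533679657053)), (41, np.float64(-0.059573769896272354), np.float64(-0.05844529244356403))]
(array([ 0.59374631,  0.27053279, -0.03672979]), {0: (30, 0.25), 1: (30, 0.25)})
scene [(30, np.float64(-0.11206109099423156), np.float64(-0.11255538471282797)), (43, np.float64(-0.06131259191240787), np.float64(-0.06120618600765518))]
(array([ 0.59210713,  0.26832286, -0.04197512]), {0: (30, 0.17), 1: (30, 0.22)})
```

```bash
sed -i 's/HUB=np.array(\[.583,.0215\])/HUB=np.array([.583,.0215])/; s/^ZG=.086/ZG=.0875/' w.py
sed -i 's/^def pose.*/HC=np.array([.581,.0215])\ndef pose(phi,r=.072):/; s/p=HUB+Rk@(r/p=HC+Rk@(r/' w.py
python3 - <<'E'
from w import *
turn(np.pi+.3,.9); st(); release()
grasp(np.radians(155))
if .010<manip.get_width()<.025:
    turn(np.radians(155),1.2); st(); release(); st()
    for n in('top','scene'): print(n,tipclip(snap(n,n+'6')))
E
```

```text
maxF [ 1.9  3.8 26.8]
 t 33.98 p [ 0.5516 -0.0443  0.087 ] F [ -0.   -2.4 -26.8] w 0.0153 g 29.9
at t 37.33 p [0.5174 0.0546 0.0877] F [ 0.3 -0.2 -0.4] w 0.0448 g 0.0
grip t 37.71 p [0.5165 0.055  0.0883] F [-3.6  1.8  5.8] w 0.0151 g 28.6
maxF [6.2 3.7 7.6]
 t 40.62 p [ 0.5266 -0.0265  0.0884] F [-4.3 -3.2  6.5] w 0.0147 g 29.8
 t 41.48 p [ 0.5268 -0.0265  0.1504] F [-0.4 -0.7  0.6] w 0.0447 g 0.0
top [(22, np.float64(-0.07463630491555054), np.float64(-0.07469231345812323)), (42, np.float64(-0.05845180693713894), np.float64(-0.05844529244356403))]
scene [(25, np.float64(-0.07826400570524332), np.float64(-0.07870993900284123)), (44, np.float64(-0.06126319123470176), np.float64(-0.06120618600765518))]
```

```bash
python3 - <<'E'
from w import *
b=np.radians(182)
grasp(b)
if .010<manip.get_width()<.025:
    turn(b,1.04); manip.hold(.2); st()
    for n in('top','scene'): print(n,tipclip(snap(n,n+'7')))
E
```

```text
at t 43.27 p [0.5093 0.0219 0.0877] F [ 0.6 -0.   0.3] w 0.045 g 0.0
grip t 43.65 p [0.5081 0.022  0.0882] F [-4.3  0.   5.7] w 0.0155 g 28.8
maxF [4.8 4.3 7.8]
 t 46.48 p [ 0.5443 -0.0407  0.0882] F [-3.  -3.4  7.3] w 0.0154 g 29.6
top [(22, np.float64(-0.057792496822607065), np.float64(-0.05791449974574635)), (41, np.float64(-0.05732984397800552), np.float64(-0.05844529244356403))]
scene [(29, np.float64(-0.0613941215062595), np.float64(-0.06208407453404892)), (44, np.float64(-0.06126319123470176), np.float64(-0.06120618600765518))]
```

```bash
python3 - <<'E'
from w import *
b=np.radians(182)+1.04
turn(b,.015); release(.2); manip.move_to([.45,-.2,.3],rot(np.pi/2)); manip.hold(.3); st()
def wc(c,col,lo,hi,z,ref):
    im=c['image'].astype(float); w=np.clip(im[:,:,0]-1.5*np.maximum(im[:,:,1],im[:,:,2]) if col=='r' else im[:,:,1]-1.4*im[:,:,0],0,None)
    S=[];W=[]
    for v,u in zip(*np.nonzero(w>5)):
        p=Rk.T@(px2w(c,u,v,z)[:2]-KO)
        if lo<p[0]<hi and -.2<p[1]<-.02: S.append(p[1]);W.append(w[v,u])
    return round(1000*np.average(S,weights=W),2)
for n in('top','scene'):
    c=snap(n,n+'8'); print(n,tipclip(c),'tip',wc(c,'r',.095,.14,.048,0),'clip',wc(c,'g',.105,.17,.05,0))
    print(edgefit(c,.085,.105,(0,0),.178,[.5922,.2695,-.044],[0,1],rad=4))
    d=dict(np.load(f'pics/{n}0.npz')); print('t0 tip',wc(d,'r',.095,.14,.048,0),'clip',wc(d,'g',.105,.17,.05,0))
E
```

```text
maxF [4.3 2.8 8. ]
 t 49.08 p [ 0.4502 -0.1993  0.2993] F [ 0.5  0.4 -1.2] w 0.0452 g 0.0
top [(23, np.float64(-0.05776151808367576), np.float64(-0.05791449974574635)), (41, np.float64(-0.05732984397800552), np.float64(-0.05844529244356403))] tip -58.23 clip -92.24
(array([ 0.59386714,  0.27047835, -0.0380024 ]), {0: (30, 0.23), 1: (30, 0.25)})
t0 tip -114.26 clip -91.72
scene [(28, np.float64(-0.061342600874389704), np.float64(-0.06208407453404892)), (44, np.float64(-0.06126319123470176), np.float64(-0.06120618600765518))] tip -61.78 clip -88.5
(array([ 0.59223643,  0.26827659, -0.04323223]), {0: (30, 0.07), 1: (30, 0.21)})
t0 tip -117.52 clip -89.57
```

```bash
python3 -c "
from rig import manip
print(manip.sign_off())"
```

```text
the job is handed in; nothing more can be done
None
```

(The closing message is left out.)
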